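# Pin the valve mount, then set the throttle valve two turns off its seat and hold it there

### The arm

A 7-joint arm with a two-finger parallel gripper is mounted at the origin on a cart in front of the work surface, level with it; the furniture and walls round the work are solid. World frame = base frame: x ahead of the robot, y to its left, z up, the work surface at z = 0. Lengths are in m, angles in degrees, forces in N, time in s.
With the tool pointing down it reaches from about 0.425 to 0.8 m from the base axis. Payload 8.3 kg.
Tool frame: the origin (TCP) lies on the centre line of the jaws, within the pads' length; the fingertips stand finger_overhang ahead of it and the grasp point (between the pads) lies 3 mm ahead of it (finger_overhang is the distance from the TCP to the fingertips, in m); z points along the fingers, y is the line along which they close (so a half turn about z gives the same grasp; the last joint's range is limited). The gripper opens to 85 mm and grips with 20 to 120 N. Pads are 22 mm wide; open, the fingers measure 114 mm over their backs; the gripper's body (76 mm by 85 mm) begins 54 mm behind the grasp point. The pads swing forward as they close: fully open they stand 13 mm farther back than shut.
Start: joints at [62.057, 21.967, 0.94, 78.501, -0.361, 79.538, -2.664], TCP at [0.258, -0.569, 0.253] pointing down, gripper open.
Joint ranges: [-169.22, 169.22], [-14.56, 117.87], [-87.37, 89.26], [10.42, 133.3], [-82.24, 262.24], [0.94, 117.77], [-172.7, 172.7]. Speed limits (degrees/s): [136.94, 136.94, 172.46, 172.46, 180, 180, 180].

### API

Orientations are given as [roll, pitch, yaw] about the fixed x, y, z axes, in that order (R = Rz(yaw) Ry(pitch) Rx(roll)).
In Python, from workcell import * gives the robot as it stands.
- The arm moves only by the tool drive_tool, never from a script. Its argument "motion" is a list that holds one entry, the list of rows, each a list of 5 numbers: the opening, from 0 (shut) to 1 (fully open), then the shift along the tool's x, y, z in mm, then the turn about the tool's z in rad. A call has 1 to 12 rows; each row is the pose to reach, as a shift and turn from the pose commanded when the call began, along the tool's axes at that moment; what a row does not reach only later rows make up. A row lasts 1/12 s, in which the tool goes at most 41.7 mm and 7.16 degrees, less where a joint would pass 70% of its speed; a pose out of reach is approached as far as the arm can. A call with a gripper value outside its range is refused whole. The fingers move at their own pace and stop on an object; "force" is the grip in N (left out, the last holds). Time passes only in rows, so rows that repeat a pose let the fingers close. It gives the time, the measured TCP pose, the force, the opening and the grip force at its end, in the units of the state.
- get_obs(): the state, without advancing time (a new reading comes with each control period).
- capture(name): name is "side" or "top" or "wrist"; returns the picture (400x640x3 uint8, red, green, blue); there is no depth.
- camera_params(name): a dict with "mtx" (3x3 intrinsics, pixels), "R" (3x3) and "t" (3): a world point X has camera coordinates R X + t. Camera axes: x right, y down, z forward; pixel columns grow to the right and rows downward; lengths in m; the calibration is good to about 2 mm. A picture is of the moment at which its call begins: read the wrist's pose just before it. camera_params takes no time and is no camera call; for the wrist camera it gives the pose at the moment of the call.
- finish_job(): hands the job in; it is judged then, once.
The state is a dict: "t": time; "joint_positions": joint angles; "qd": joint speeds; "tau": joint torques, N m; "tcp_pos": TCP position; "tcp_rot": TCP orientation; "wrist_force": force on the tool from outside, world axes, zero at the start; "wrist_torque": the same for the moment, N m; "width": opening from 0.0 (shut) to 1.0 (fully open); "gripper_force": force on a finger pad.
Only numpy, scipy, OpenCV 4.12 (cv2) and the standard library are available. Lean on these libraries where they do the work, as an engineer would, in place of code of your own. Each camera call takes 0.05 s, during which the arm holds its last target. There are 200 camera calls.

### The job

Lock the coolant throttle valve's mount first: take the long headed pin from the wooden block and push it down through the fork and the lug between its jaws until its head sits on the fork. Then take the wheel's crank handle, turn the wheel clockwise until the valve is shut against its stop, and back it off (counter-clockwise) by exactly two full turns. Finish while still gripping the crank handle there, so that the setting cannot creep while I tighten the gland; leave the short pin, the spanner and the packing block where they are.

Things in the scene. Friction and masses are not known exactly. Their poses are not given: they have to be found in the camera images.
- valve_mount: the valve's steel mount, fixed to the table: base plate 112 x 250 x 10 mm with a round plinth and, at its end, a steel fork; origin on the table exactly under the wheel's axis, z up; the fork lies towards its -y, its pin hole 150 mm from the wheel's axis. Fork: 46 mm wide, lower jaw from 10 to 30 mm above the table, upper jaw from 46 to 58 mm, each with an upright hole of 14 mm diameter; the lug's hole lies between them. A pin of 46 mm shank ends 2 mm above the base plate
- fork_mouth (a point): centre of the pin hole's mouth, on the top face of the fork's upper jaw, 58 mm above the table; z up
- lug_hole (a point): centre of the hole (14 mm) in the lug, on the lug's top face 44 mm above the table. The lug, 12 mm thick, is the end of the stay arm of the valve, which swings stiffly on the plinth about the wheel's axis (about 2 N at the lug moves it) and is held only by the pin; at the start its hole is in line with the fork's within 1 mm
- wheel_axis (a point): centre of the handwheel, 168 mm above the table; the wheel is horizontal, 121 mm over its rim, turning about this upright axis. The threaded stem pokes up through its hub and rises 3 mm a turn as the valve opens, to at most 190 mm above the table
- valve_wheel (a joint): angle of the handwheel relative to the valve, rad: 0 = shut, hard against the stop; grows counter-clockwise seen from above as the valve opens (two turns = 12.57), up to 22. Turning takes about 2 N at the handle (0.1 N m), and the wheel stays where it is left
- crank_handle: upright black revolving crank handle on the wheel's rim, 22 to 23 mm thick and 62 mm tall, from 176 to 238 mm above the table; 54 mm from the wheel's axis; origin on the handle's axis at its lower end; it spins freely about its own axis, so a hand that grips it can lead it round without turning
- long_pin: the long headed steel pin, standing in one of the end holes of the wooden block, its shank showing 22 mm: shank 12 mm diameter and 46 mm long with a tapered nose (last 9 mm); collar 28 mm diameter and 5 mm thick, above it a ribbed round grip 21 mm thick up to 34 mm. Origin on its axis at the underside of the collar, z along the axis towards the grip. 90 g
- short_pin: the short headed pin in the other end hole: the same head, but its shank is only 22 mm long, so its collar lies on the block; too short for the fork. Origin at the underside of its collar. Leave it alone
- pin_block: the wooden pin block, fixed to the table, 46 x 150 x 34 mm, long along its y; three upright holes of 14 mm, 24 mm deep, at y = -50, 0 and 50 mm, the middle one empty; origin under its centre
- gland_spanner: loose open-and-ring spanner, 165 mm long and 7 mm thick, lying near the front of the table; a bystander
- packing_block: loose wooden packing block, 86 x 48 x 20 mm, lying behind the valve; a bystander

How it is judged:
By the outcome, as a careful person would: the job done as asked, in the order asked, and still so for the second after the job is handed in, while the arm keeps its last pose, push and grip.
It also fails if it takes over 69 s, if anything falls off the work surface, if the arm or the gripper's body presses on something with over 40 N, if the wrist force passes 120 N, or if a joint passes its speed limit or range.

## Working session

There is one attempt and no reset: what is moved stays moved. The work goes in short steps, Python scripts to look and compute and a tool call to move; the robot and the scene stay as the last step left them, time stands still between calls to the robot, and variables do not carry over. Pictures are saved under pics/ and viewed, at most 10 in all, crops included, and the job is handed in when it is done.

Besides the shell and the picture viewer there is one more tool, called after "Call:" in YAML: its name, and indented under it one key for each argument. drive_tool: Moves the arm, as the interface text tells. Its arguments: {"type":"object","properties":{"motion":{"type":"array"},"force":{"type":"number"}},"required":["motion"]}

```bash
mkdir -p pics; ls; python3 - <<'E'
from workcell import *
import cv2
o=get_obs(); print(o)
for n in ("top","side"):
    cv2.imwrite(f"pics/{n}0.png",capture(n)[:,:,::-1])
    p=camera_params(n); print(n,p)
print(camera_params("wrist"))
try: print(finger_overhang)
except Exception as e: print(e)
E
```

```text
pics
{'t': 0.0, 'joint_positions': array([62.05700235, 22.01630562,  0.93744464, 78.56150238, -0.36241816,
       79.53692986, -2.66400537]), 'qd': array([-0.02928446,  0.04203024,  0.02254188, -0.00961099,  0.01988416,
        0.00458522, -0.09496678]), 'tau': array([ 1.06034175e-03, -6.27593207e+01,  8.44472162e-01, -3.71814144e+01,
        1.65015802e-02,  1.43581250e-02, -2.30545601e-05]), 'tcp_pos': array([ 0.25744524, -0.56901513,  0.25226571]), 'tcp_rot': array([-1.79888024e+02,  3.49048947e-04,  2.43433906e+01]), 'wrist_force': array([-0.11216571,  0.13112088, -0.45026223]), 'wrist_torque': array([-0.00797458,  0.0259639 , -0.01674329]), 'gripper_force': 0.0, 'width': 1.0023636451690314}
top {'mtx': array([[450.34203161,   0.        , 313.19497955],
       [  0.        , 450.34203161, 195.56620495],
       [  0.        ,   0.        ,   1.        ]]), 'R': array([[ 0.00328384, -0.99974844,  0.02218707],
       [-0.99738283, -0.00487697, -0.07213669],
       [ 0.07222674, -0.02189212, -0.99714795]]), 't': array([-0.04455355,  0.53596021,  1.41080736])}
side {'mtx': array([[368.47548628,   0.        , 318.34988376],
       [  0.        , 368.47548628, 203.48179111],
       [  0.        ,   0.        ,   1.        ]]), 'R': array([[ 0.98407008, -0.1757871 ,  0.02655125],
       [-0.03882873, -0.35826044, -0.93281391],
       [ 0.17348892,  0.91692331, -0.35937897]]), 't': array([-0.53591325,  0.13735642,  0.8606761 ])}
{'mtx': array([[305.91924797,   0.        , 319.38451528],
       [  0.        , 305.91924797, 200.99396963],
       [  0.        ,   0.        ,   1.        ]]), 'R': array([[ 0.412048  , -0.91116148, -0.00109133],
       [-0.86810302, -0.39293927,  0.30330824],
       [-0.27679161, -0.12403017, -0.95289187]]), 't': array([-0.62474964, -0.03999706,  0.37977483])}
0.022
```

View pics/top0.png

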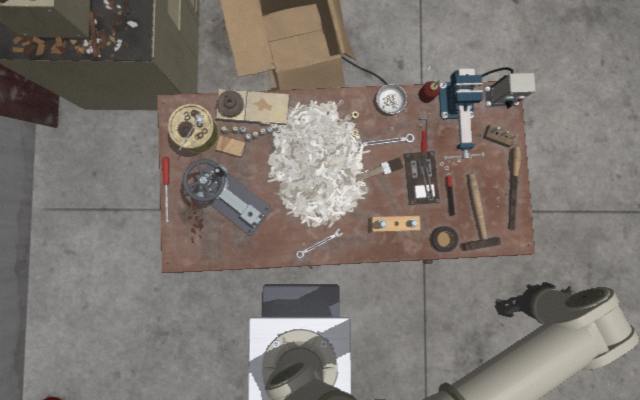

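View pics/side0.png

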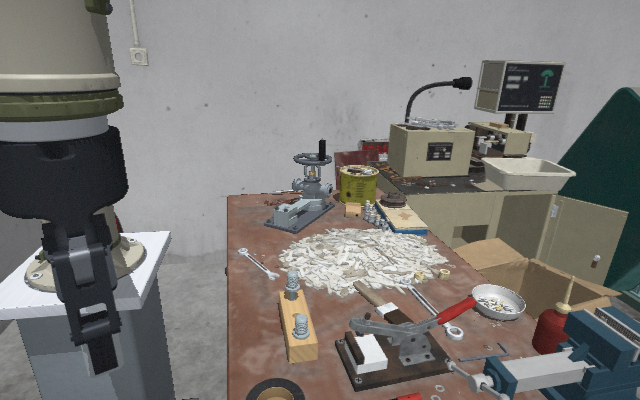

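```bash
cat > h.py <<'E'
import numpy as np, cv2
from workcell import *
def ray(n,u,v,z,p=None):
    p=p or camera_params(n); R,t=p["R"],p["t"]
    d=R.T@np.linalg.solve(p["mtx"],[u,v,1]); c=-R.T@t
    return c+d*(z-c[2])/d[2]
def proj(n,X,p=None):
    p=p or camera_params(n); q=p["mtx"]@(p["R"]@np.array(X)+p["t"]); return q[:2]/q[2]
def crop(img,x,y,w,h,W,H):
    return cv2.resize(img[y:y+h,x:x+w],(W,H),interpolation=cv2.INTER_CUBIC)
E
python3 - <<'E'
from h import *
a=cv2.imread("pics/top0.png");b=cv2.imread("pics/side0.png")
# top: pins (8x... ) ; valve
A=np.hstack([crop(a,360,200,80,50,400,250),crop(b,260,255,80,50,400,250)])
B=np.hstack([crop(a,175,150,100,87,400,348),crop(b,255,130,100,87,400,348)])
cv2.imwrite("pics/crops.png",np.vstack([A,B]))
E
```

```text
(no output)
```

View pics/crops.png

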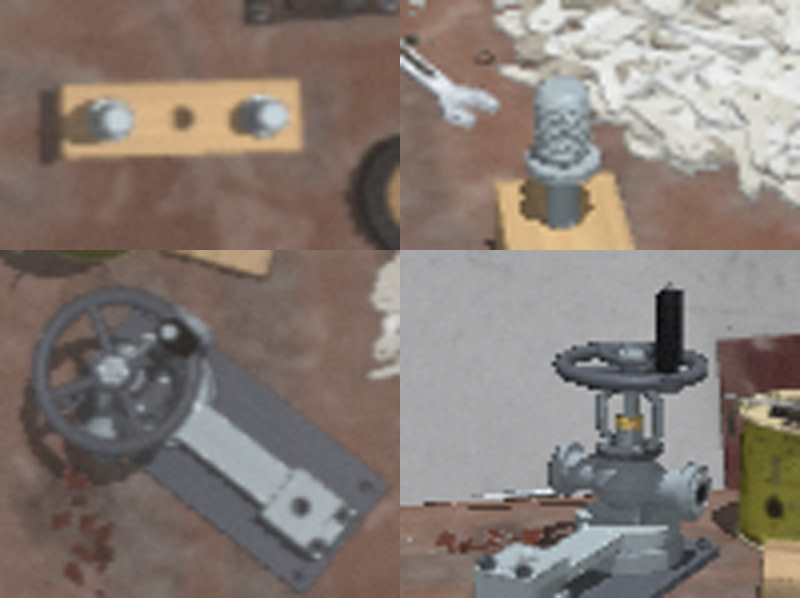

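```bash
python3 - <<'E'
from h import *
np.set_printoptions(precision=4,suppress=True)
for k,u,v,z in [("long",383,223.6,.09),("hole",396.6,223.6,.034),("short",413.6,223.6,.068),("axis",203.75,180,.175),("fork",250.25,214.25,.058),("handle",217,170.2,.238)]:
    print(k,ray("top",u,v,z))
# side: long pin top (500crop: 562,85)->; handle top (669,288)
for k,u,v,z in [("long top",260+162/5,255+80/5,.09),("collar",260+163/5,255+170/5,.056),("handle",255+270/4,130+38/4,.238),("hub",255+232/4,130+102/4,.175)]:
    print(k,ray("side",u,v,z))
E
```

```text
long [ 0.4473 -0.2518  0.09  ]
hole [ 0.448  -0.3046  0.034 ]
short [ 0.4478 -0.35    0.068 ]
axis [0.5674 0.2702 0.175 ]
fork [0.4749 0.1518 0.058 ]
handle [0.5875 0.2214 0.238 ]
long top [ 0.4494 -0.2472  0.09  ]
collar [ 0.4489 -0.2547  0.056 ]
handle [0.5908 0.2251 0.238 ]
hub [0.5741 0.2875 0.175 ]
```

Call:
drive_tool:
  motion:
    - [[1, 15, -10, 3, -0.06], [1, 45, -31, 8, -0.18], [1, 80, -55, 14, -0.3], [1, 115, -79, 20, -0.42], [1, 150, -103, 26, -0.54], [1, 185, -128, 31, -0.66], [1, 220, -152, 37, -0.78], [1, 255, -176, 42, -0.9], [1, 280, -193, 46, -1.02], [1, 296, -204, 49, -1.12], [1, 303, -209, 50, -1.146], [1, 303, -209, 50, -1.146]]

```text
t: 1.1
tcp_pos: [0.4483, -0.252, 0.2029]
tcp_rot: [-180.0, -0.1, 90.2]
wrist_force: [0.0, -0.2, 0.3]
width: 0.998
gripper_force: 0.0
```

```bash
python3 - <<'E'
from h import *
np.set_printoptions(precision=4,suppress=True)
o=get_obs(); print(o["t"],o["tcp_pos"],o["tcp_rot"],o["wrist_force"],o["joint_positions"])
np.save("p1.npy",camera_params("wrist"),allow_pickle=True)
w=capture("wrist")[:,:,::-1]
cv2.imwrite("pics/w1.png",w)
print(proj("wrist",[.4475,-.2535,.09]),proj("wrist",[.4475,-.2535,.061]))
E
```

```text
1.1 [ 0.4483 -0.252   0.2029] [-179.9707   -0.0632   90.1929] [ 0.0144 -0.2314  0.3036] [ 43.4267  11.3862 -20.0403  99.2754   4.0769  70.1104  22.5505]
[320.2607 202.9554] [320.1364 192.8867]
```

View pics/w1.png

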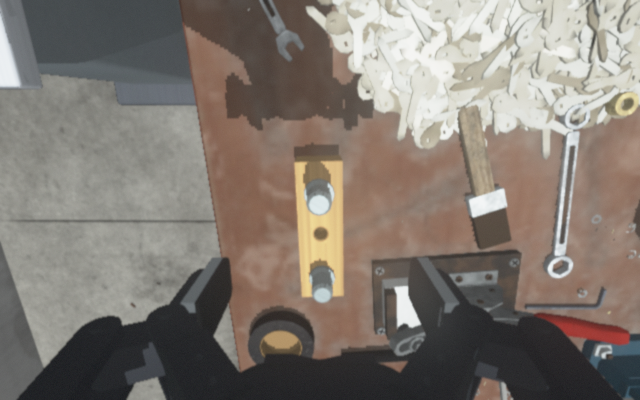

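```bash
python3 - <<'E'
from h import *
np.set_printoptions(precision=4,suppress=True)
p=np.load("p1.npy",allow_pickle=True).item()
for u,v,z in [(319.3,205,.09),(320.5,233.5,.034),(318,147+13,.034),(322,294,.068)]: print(ray("wrist",u,v,z,p))
w=cv2.imread("pics/w1.png"); cv2.imwrite("pics/w1c.png",crop(w,280,140,80,170,376,799)[:600])
E
```

```text
[ 0.4477 -0.2528  0.09  ]
[ 0.4492 -0.3024  0.034 ]
[ 0.4465 -0.2263  0.034 ]
[ 0.4507 -0.3514  0.068 ]
```

View pics/w1c.png

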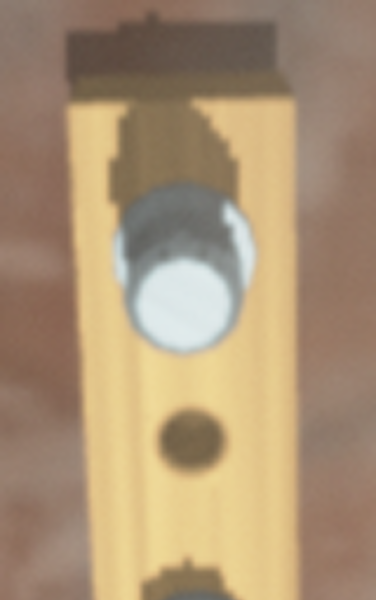

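Call:
drive_tool:
  motion:
    - [[0.75, -0.5, -0.7, 12, 0], [0.6, -0.5, -0.7, 42, 0], [0.6, -0.5, -0.7, 76, 0], [0.6, -0.5, -0.7, 104, 0], [0.6, -0.5, -0.7, 116, 0], [0.6, -0.5, -0.7, 116, 0], [0, -0.5, -0.7, 116, 0], [0, -0.5, -0.7, 116, 0], [0, -0.5, -0.7, 116, 0], [0, -0.5, -0.7, 116, 0], [0, -0.5, -0.7, 116, 0], [0, -0.5, -0.7, 116, 0]]
  force: 60

```text
t: 2.15
tcp_pos: [0.4477, -0.2556, 0.089]
tcp_rot: [179.9, 0.1, 90.0]
wrist_force: [-2.1, -1.2, 7.3]
width: 0.219
gripper_force: 58.9
```

Call:
drive_tool:
  motion:
    - [[0, 0, 0, 0, 0], [0, 0, 0, -8, 0], [0, 0, 0, -24, 0], [0, 0, 0, -50, 0], [0, 0, 0, -80, 0], [0, 0, 0, -105, 0], [0, 0, 0, -115, 0], [0, 0, 0, -115, 0], [0, 0, 0, -115, 0]]

```text
t: 2.9
tcp_pos: [0.4467, -0.2546, 0.2021]
tcp_rot: [180.0, 0.0, 90.0]
wrist_force: [0.6, -0.2, -1.3]
width: 0.223
gripper_force: 59.2
```

```bash
python3 - <<'E'
from h import *
np.set_printoptions(precision=4,suppress=True)
o=get_obs(); print(o["t"],o["tcp_pos"],o["tcp_rot"],o["wrist_force"],o["joint_positions"],o["width"])
p=camera_params("wrist"); np.save("p2.npy",p,allow_pickle=True)
w=capture("wrist")[:,:,::-1]; s=capture("side")[:,:,::-1]
T=o["tcp_pos"]
print(proj("wrist",T-[0,0,.003],p),proj("wrist",T-[0,0,.031],p),proj("wrist",T-[0,0,.077],p),proj("side",T))
x,y=map(int,proj("side",T))
cv2.imwrite("pics/w2.png",np.hstack([crop(w,250,190,140,210,400,600),crop(s,x-50,y-75,100,150,400,600)]))
E
```

```text
2.9 [ 0.4467 -0.2546  0.2021] [179.9853   0.014   89.9981] [ 0.6092 -0.2277 -1.2549] [ 43.6759  11.3428 -19.9677  99.4195   4.1076  69.9318  22.656 ] 0.22314040749815103
[320.6967 278.4482] [320.3831 250.6536] [320.0391 220.162 ] [291.4141 216.6942]
```

View pics/w2.png

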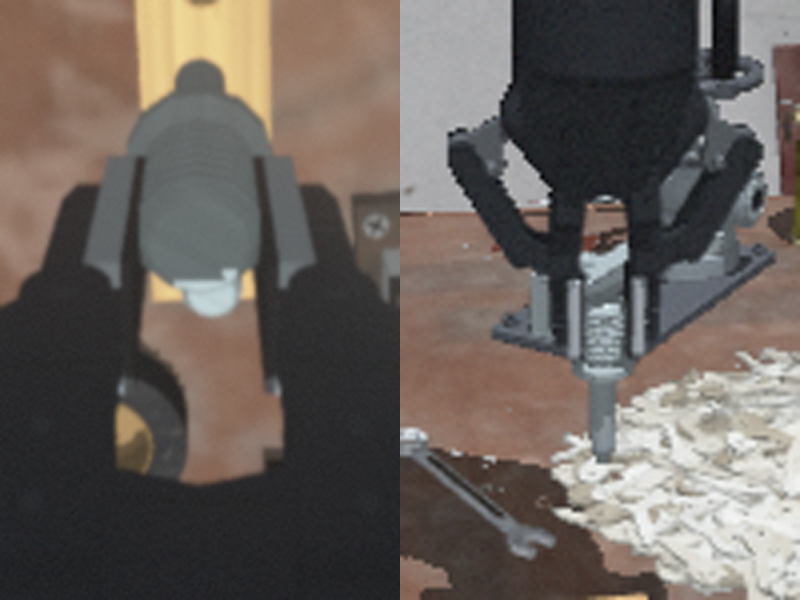

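Call:
drive_tool:
  motion:
    - [[0, 12, 1, 0, -0.03], [0, 40, 3, 0, -0.09], [0, 80, 6, 0, -0.18], [0, 120, 9, 0, -0.27], [0, 160, 12, 0, -0.36], [0, 200, 15, 0, -0.45], [0, 240, 18, 0, -0.54], [0, 280, 21, 0, -0.63], [0, 320, 24, 0, -0.72], [0, 358, 27, 5, -0.81], [0, 388, 29, 10, -0.88], [0, 404.5, 30.4, 14, -0.908]]

```text
t: 4.0
tcp_pos: [0.4752, 0.1553, 0.1873]
tcp_rot: [180.0, -0.1, 142.7]
wrist_force: [-0.4, 0.3, -1.5]
width: 0.222
gripper_force: 59.2
```

Call:
drive_tool:
  motion:
    - [[0, 0, 0, 6, 0], [0, 0, 0, 16, 0], [0, 0, 0, 22, 0], [0, 0, 0, 22, 0], [0, 0, 0, 22, 0]]

```text
t: 4.42
tcp_pos: [0.4769, 0.1485, 0.1656]
tcp_rot: [-179.9, -0.0, 141.9]
wrist_force: [0.5, -0.1, -0.1]
width: 0.222
gripper_force: 59.2
```

```bash
python3 - <<'E'
from h import *
np.set_printoptions(precision=4,suppress=True)
o=get_obs(); print(o["t"],o["tcp_pos"],o["tcp_rot"],o["wrist_force"],o["joint_positions"],o["width"])
p=camera_params("wrist"); np.save("p3.npy",p,allow_pickle=True)
w=capture("wrist")[:,:,::-1]
T=o["tcp_pos"]; cv2.imwrite("pics/w3full.png",w)
print("nose pred",proj("wrist",T-[0,0,.079],p),"fork pred",proj("wrist",[.4749,.1518,.058],p))
cv2.imwrite("pics/w3.png",crop(w,240,130,160,120,800,600))
E
```

```text
4.4167 [0.4769 0.1485 0.1656] [-179.9147   -0.0471  141.9138] [ 0.4767 -0.1323 -0.1485] [ 16.0131  14.6958 -42.4505 103.3832  10.7862  66.1433  22.001 ] 0.2215607215435243
nose pred [320.8865 220.036 ] fork pred [322.4621 202.5305]
```

View pics/w3.png

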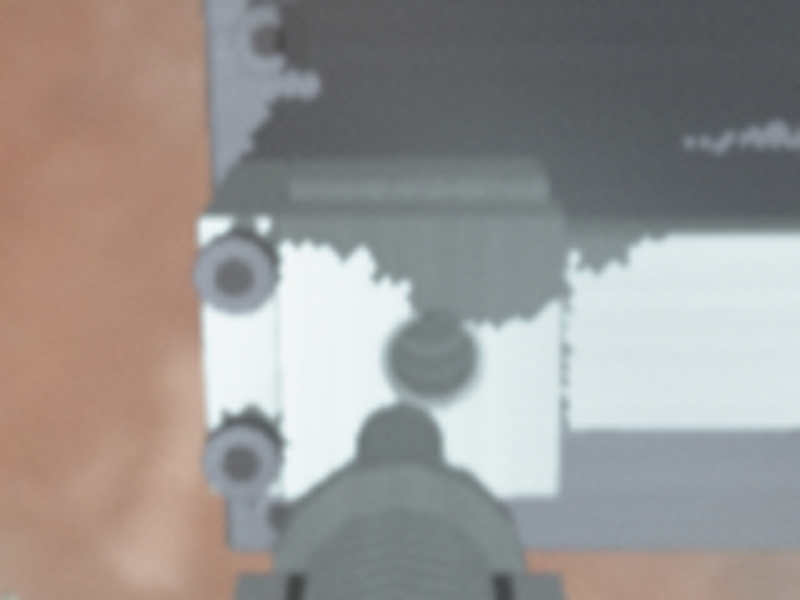

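```bash
python3 - <<'E'
from h import *
np.set_printoptions(precision=4,suppress=True)
p=np.load("p3.npy",allow_pickle=True).item(); T=np.array([.4769,.1485,.1656])
x=np.array([np.cos(np.radians(141.9)),np.sin(np.radians(141.9)),0]);y=np.array([x[1],-x[0],0])
for r,dz in ((.006,.070),(.003,.079),(.014,.0355)):
    v={.006:210.6,.003:210.6,.014:130+463/5}[r]; u=320 if r<.01 else 240+398/5
    q=ray("wrist",u,v,T[2]-dz,p)-x*r; print(r,"pin rel tcp, tool mm",(q-T)@x*1e3,(q-T)@y*1e3)
f=ray("wrist",326.4,201.6,.058,p); print("fork",f,"rel tcp",(f-T)@x*1e3,(f-T)@y*1e3)
E
```

```text
0.006 pin rel tcp, tool mm 4.255664815636781 -0.6361740981757777
0.003 pin rel tcp, tool mm 4.054340336192201 -0.6198214816581552
0.014 pin rel tcp, tool mm 1.5299302541582458 -0.9140182304078409
fork [0.4762 0.1547 0.058 ] rel tcp 4.3791784089988 4.452497873340295
```

Call:
drive_tool:
  motion:
    - [[0, 0.2, 2, 6, 0], [0, 0.4, 5, 16, 0], [0, 0.4, 5, 22, 0], [0, 0.4, 5, 22, 0], [0, 0.4, 5, 22, 0]]

```text
t: 4.88
tcp_pos: [0.4795, 0.154, 0.1437]
tcp_rot: [-179.9, -0.1, 142.0]
wrist_force: [-0.7, -0.1, -1.1]
width: 0.22
gripper_force: 59.2
```

```bash
python3 - <<'E'
from h import *
np.set_printoptions(precision=4,suppress=True)
o=get_obs(); print(o["t"],o["tcp_pos"],o["tcp_rot"],o["wrist_force"],o["width"])
p=camera_params("wrist"); np.save("p4.npy",p,allow_pickle=True)
w=capture("wrist")[:,:,::-1]; s=capture("side")[:,:,::-1]
x,y=map(int,proj("side",[.476,.155,.07])); print(x,y)
cv2.imwrite("pics/w4s.png",s)
cv2.imwrite("pics/w4.png",np.hstack([crop(w,280,170,80,120,400,600),crop(s,x-30,y-45,60,90,400,600)]))
E
```

```text
4.8833 [0.4795 0.154  0.1437] [-179.9461   -0.0648  142.0404] [-0.7064 -0.0829 -1.1227] 0.21995005510397533
286 202
```

View pics/w4.png

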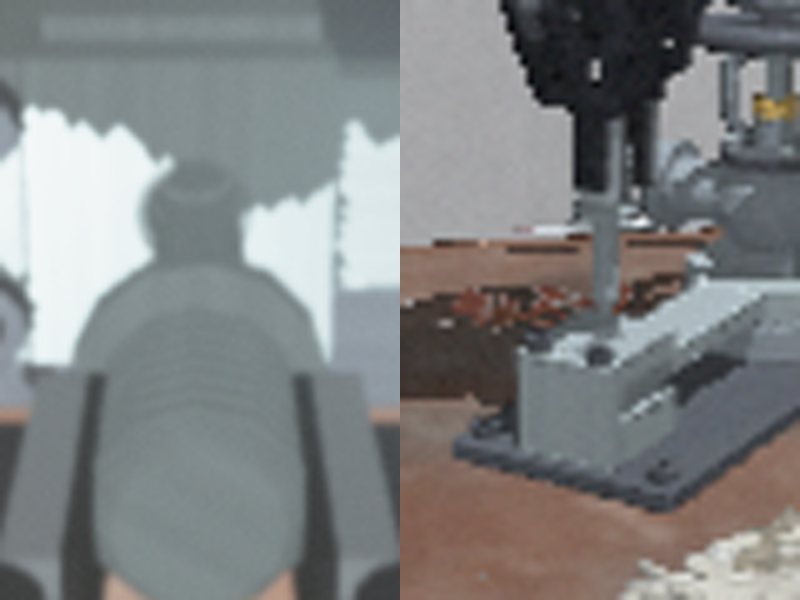

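```bash
python3 - <<'E'
from h import *
np.set_printoptions(precision=4,suppress=True,linewidth=200)
w=cv2.imread("pics/w4.png")[:, :400]; g=cv2.cvtColor(cv2.resize(w,(80,120),interpolation=cv2.INTER_AREA),cv2.COLOR_BGR2GRAY)
print("rows 200-224, cols 306-332")
for r in range(30,55): print(r+170,g[r,26:53])
p=np.load("p4.npy",allow_pickle=True).item(); T=np.array([.4795,.154,.1437])
x=np.array([np.cos(np.radians(142)),np.sin(np.radians(142)),0]);y=np.array([x[1],-x[0],0])
for h in (ray("wrist",318.6,202.6,.058,p)-.007*x,): print("hole rel",(h-T)@x*1e3,(h-T)@y*1e3)
for px in (2,3,4,5):
  c=T+px*1e-3*x-.0006*y
  print(px,"shoulder apex",proj("wrist",c+.006*x-[0,0,.070],p),"tip apex r3",proj("wrist",c+.003*x-[0,0,.079],p),"collar apex",proj("wrist",c+.014*x-[0,0,.0330],p),proj("wrist",c+.014*x-[0,0,.028],p))
E
```

```text
rows 200-224, cols 306-332
200 [242 241 231 189 148 140 148 155 145 140 140 141 140 138 138 138 138 140 141 141 140 140 140 140 142 143 143]
201 [242 242 239 217 175 158 176 189 164 143 137 137 137 136 133 135 137 137 141 141 140 139 139 139 142 144 143]
202 [242 243 242 236 214 194 210 214 181 144 130 129 129 129 128 130 132 135 138 139 140 140 139 140 141 144 142]
203 [242 243 243 241 234 222 219 207 173 138 125 125 125 125 124 125 126 129 132 136 139 138 139 140 142 143 144]
204 [243 243 243 241 233 221 203 176 147 128 122 122 123 123 122 124 123 125 128 132 134 137 139 141 142 143 144]
205 [242 242 241 235 219 198 172 147 129 122 122 122 123 122 122 122 122 123 127 130 133 135 138 139 142 143 143]
206 [242 241 236 220 196 168 145 132 124 122 121 122 121 123 123 123 124 125 128 132 131 132 137 140 142 143 144]
207 [241 239 225 200 168 144 132 131 129 126 125 122 123 125 125 126 127 129 131 131 128 128 132 136 141 144 142]
208 [241 234 211 179 146 128 126 131 134 133 130 129 129 128 130 133 134 132 131 127 125 128 131 134 140 142 143]
209 [240 228 198 163 134 123 122 127 132 134 13
[... 1603 characters left out ...]
32 133 135 135 135 134 130 129 127 125 129 144 164 181 193]
224 [180 153 140 132 132 132 132 134 136 137 137 136 138 138 140 140 141 141 138 136 132 131 129 128 132 138 145]
hole rel 3.687877758115911 -1.5134805968612277
2 shoulder apex [319.9235 213.7732] tip apex r3 [319.8939 213.3629] collar apex [320.071  223.4613] [320.0936 227.0279]
3 shoulder apex [319.9252 212.3571] tip apex r3 [319.8955 212.0095] collar apex [320.0733 221.7403] [320.096  225.2627]
4 shoulder apex [319.9269 210.9368] tip apex r3 [319.897  210.6522] collar apex [320.0756 220.013 ] [320.0985 223.4908]
5 shoulder apex [319.9286 209.5122] tip apex r3 [319.8986 209.2909] collar apex [320.078  218.2793] [320.1009 221.7121]
```

Call:
drive_tool:
  motion:
    - [[0, 0, -0.6, 2, 0], [0, 0, -0.6, 6, 0], [0, 0, -0.6, 10, 0], [0, 0, -0.6, 14, 0], [0, 0, -0.6, 17, 0], [0, 0, -0.6, 17, 0]]

```text
t: 5.48
tcp_pos: [0.4792, 0.1534, 0.1265]
tcp_rot: [-179.9, -0.0, 142.0]
wrist_force: [0.5, -0.2, -1.6]
width: 0.221
gripper_force: 59.2
```

Call:
drive_tool:
  motion:
    - [[0, 0, 0, 3, 0], [0, 0, 0, 7, 0], [0, 0, 0, 11, 0], [0, 0, 0, 15, 0], [0, 0, 0, 18, 0], [0, 0, 0, 18, 0]]

```text
t: 5.98
tcp_pos: [0.4794, 0.1534, 0.1086]
tcp_rot: [-180.0, -0.0, 142.0]
wrist_force: [0.7, -1.2, -1.9]
width: 0.219
gripper_force: 59.2
```

Call:
drive_tool:
  motion:
    - [[0, 0, 0, 2, 0], [0, 0, 0, 5, 0], [0, 0, 0, 8, 0], [0, 0, 0, 11, 0], [0, 0, 0, 14, 0], [0, 0, 0, 14, 0]]

```text
t: 6.48
tcp_pos: [0.4794, 0.1534, 0.0947]
tcp_rot: [-180.0, -0.0, 142.0]
wrist_force: [1.3, -1.7, -1.9]
width: 0.221
gripper_force: 59.2
```

Call:
drive_tool:
  motion:
    - [[0, 0, 0, 1, 0], [0, 0, 0, 2, 0], [0, 0, 0, 3, 0], [0, 0, 0, 3.5, 0], [0, 0, 0, 3.5, 0]]

```text
t: 6.9
tcp_pos: [0.4797, 0.1536, 0.0918]
tcp_rot: [180.0, 0.0, 142.0]
wrist_force: [1.2, -2.0, -0.3]
width: 0.221
gripper_force: 59.3
```

Call:
drive_tool:
  motion:
    - [[0, 0, 0, 0.7, 0], [0, 0, 0, 1.4, 0], [0, 0, 0, 2, 0], [0, 0, 0, 2.5, 0], [0, 0, 0, 2.5, 0]]

```text
t: 7.32
tcp_pos: [0.4799, 0.1536, 0.091]
tcp_rot: [-180.0, 0.1, 142.0]
wrist_force: [-6.0, -5.8, 20.0]
width: 0.225
gripper_force: 61.6
```

Call:
drive_tool:
  motion:
    - [[0.5, 0, 0, -1, 0], [0.5, 0, 0, -1, 0], [0.5, 0, 0, -1, 0], [0.5, 0, 0, -8, 0], [0.5, 0, 0, -25, 0], [0.5, 0, 0, -55, 0], [0.5, 0, 0, -90, 0], [0.5, 0, 0, -130, 0], [0.5, 0, 0, -165, 0], [0.5, 0, 0, -190, 0], [0.5, 0, 0, -200, 0], [0.5, 0, 0, -200, 0]]

```text
t: 8.32
tcp_pos: [0.4805, 0.1544, 0.2921]
tcp_rot: [179.8, 0.2, 142.0]
wrist_force: [0.9, 0.2, 0.3]
width: 0.498
gripper_force: 0.0
```

```bash
python3 - <<'E'
from h import *
np.set_printoptions(precision=4,suppress=True)
o=get_obs(); print(o["t"],o["tcp_pos"],o["tcp_rot"],o["wrist_force"],o["joint_positions"],o["width"])
p=camera_params("wrist"); np.save("p5.npy",p,allow_pickle=True)
w=capture("wrist")[:,:,::-1]; cv2.imwrite("pics/w5full.png",w)
for X in ([.476,.154,.092],[.476,.154,.058],[.5675,.2715,.18],[.5875,.2225,.238]): print(proj("wrist",X,p))
E
```

```text
8.3167 [0.4805 0.1544 0.2921] [179.7841   0.1684 142.0458] [0.8945 0.2346 0.2516] [ 17.3577   9.4773 -43.6011  91.916    6.6586  80.9815  25.1783] 0.49835600325456464
[316.5272 175.3653]
[316.642  168.7538]
[501.7645 200.1506]
[499.4511 292.2665]
```

View pics/w5full.png

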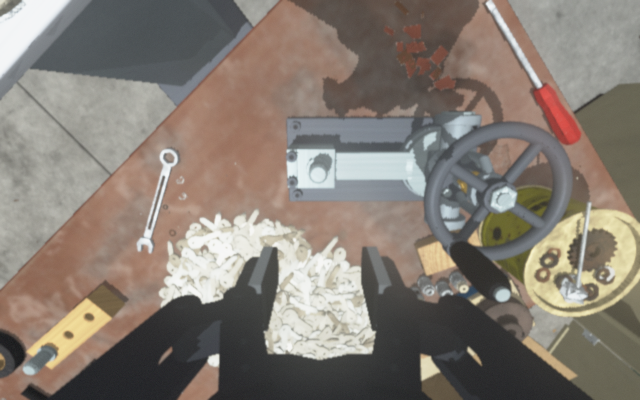

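```bash
python3 - <<'E'
from h import *
np.set_printoptions(precision=4,suppress=True)
p=np.load("p5.npy",allow_pickle=True).item(); T=np.array([.4805,.1544,.2921])
h=ray("wrist",504.3,294,.238,p); hb=ray("wrist",473,248,.178,p)
r=[ray("wrist",*q,.168,p) for q in ((425,197),(573,185),(492,262),(505,122))]
pin=ray("wrist",319,173,.092,p)
# rim circle fit
w=cv2.imread("pics/w5full.png")
A=np.array([[2*a[0],2*a[1],1] for a in r]); c=np.linalg.lstsq(A,[a[0]**2+a[1]**2 for a in r],rcond=None)[0]
print("handle top",h,"bottom~",hb,"rim c",c[:2],np.sqrt(c[2]+c[0]**2+c[1]**2),"hub(.183)",ray("wrist",501,198,.183,p),"pin",pin)
y=np.radians(142.05);x=np.array([np.cos(y),np.sin(y),0]);yy=np.array([x[1],-x[0],0])
d=h-T;print("tool shift to handle",d@x*1e3,d@yy*1e3)
E
```

```text
handle top [0.5907 0.2244 0.238 ] bottom~ [0.5923 0.2326 0.178 ] rim c [0.5709 0.2738] 0.06152928276268559 hub(.183) [0.5636 0.271  0.183 ] pin [0.4756 0.1577 0.092 ]
tool shift to handle -43.858012913048476 123.00425281381295
```

Call:
drive_tool:
  motion:
    - [[0.6, -5, 14, 0, 0.08], [0.6, -14, 40, 0, 0.19], [0.6, -26, 74, 0, 0.3], [0.6, -37, 104, 0, 0.4], [0.6, -43, 120, 0, 0.49], [0.6, -43.9, 123, 0, 0.49], [0.6, -43.9, 123, 0, 0.49]]

```text
t: 8.95
tcp_pos: [0.5894, 0.2244, 0.286]
tcp_rot: [-179.7, -0.1, 114.1]
wrist_force: [-0.4, 0.5, 0.1]
width: 0.602
gripper_force: 0.0
```

```bash
python3 - <<'E'
from h import *
np.set_printoptions(precision=4,suppress=True)
o=get_obs(); print(o["t"],o["tcp_pos"],o["tcp_rot"],o["wrist_force"],o["joint_positions"],o["width"])
p=camera_params("wrist"); np.save("p6.npy",p,allow_pickle=True); T=o["tcp_pos"]
w=capture("wrist")[:,:,::-1]; cv2.imwrite("pics/w6full.png",w)
for X in ([*T[:2],.238],[.569,.273,.183],[.569,.273,.168]): print(proj("wrist",X,p))
E
```

```text
8.95 [0.5894 0.2244 0.286 ] [-179.7314   -0.0912  114.1131] [-0.4043  0.4736  0.1217] [  1.9638  26.7767 -38.4465  72.5092  16.1681  86.3371 -10.385 ] 0.6016530538699006
[321.1607 238.1316]
[322.7549 139.3774]
[322.6096 137.1901]
```

View pics/w6full.png

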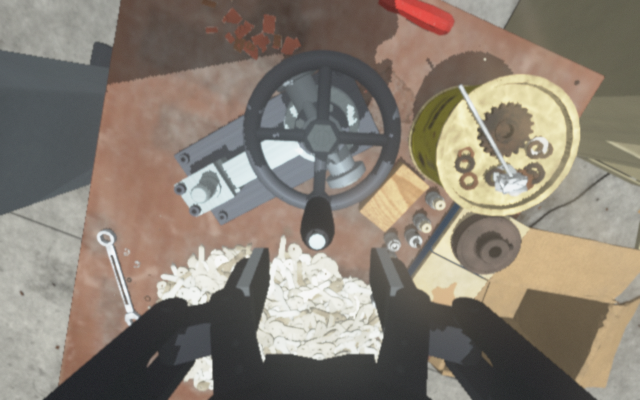

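Call:
drive_tool:
  motion:
    - [[0.5, -1, -1.7, 8, 0], [0.5, -1, -1.7, 24, 0], [0.5, -1, -1.7, 42, 0], [0.5, -1, -1.7, 55, 0], [0.5, -1, -1.7, 61, 0], [0.5, -1, -1.7, 61, 0], [0, -1, -1.7, 61, 0], [0, -1, -1.7, 61, 0], [0, -1, -1.7, 61, 0], [0, -1, -1.7, 61, 0], [0, -1, -1.7, 61, 0]]
  force: 80

```text
t: 9.92
tcp_pos: [0.5892, 0.222, 0.2296]
tcp_rot: [179.9, 0.0, 113.9]
wrist_force: [-1.3, -2.8, 6.5]
width: 0.228
gripper_force: 78.2
```

```bash
python3 - <<'E'
from h import *
np.set_printoptions(precision=4,suppress=True)
o=get_obs(); T=o["tcp_pos"];print(o["t"],T,o["tcp_rot"],o["wrist_force"],o["joint_positions"],o["width"])
a=np.array([.5682,.2737]); print(np.linalg.norm(T[:2]-a),np.degrees(np.arctan2(*(T[:2]-a)[::-1])))
E
```

```text
9.9167 [0.5892 0.222  0.2296] [179.8917   0.0261 113.9395] [-1.2582 -2.7909  6.5224] [  2.7698  27.7231 -38.0992  78.5223  17.0222  79.3763 -11.2534] 0.22829136359890514
0.05584290203881534 -67.9051670769057
```

Call:
drive_tool:
  motion:
    - [[0, 2, 0, 0, 0], [0, 4, 0, 0, 0], [0, 4, 0, 0, 0], [0, 4, 0, 0, 0]]

```text
t: 10.25
tcp_pos: [0.5892, 0.2224, 0.2297]
tcp_rot: [179.9, 0.3, 113.7]
wrist_force: [1.9, -9.4, 6.3]
width: 0.23
gripper_force: 78.4
```

```bash
python3 - <<'E'
from h import *
np.set_printoptions(linewidth=220,precision=4,suppress=True)
o=get_obs();print(o["tcp_pos"],o["wrist_force"])
for f,u,v in (("w5full",501,198),("w6full",321,137)):
    g=cv2.imread(f"pics/{f}.png",0); print(f)
    for r in range(v-16,v+17): print(r,*g[r,u-17:u+18])
E
```

```text
[0.5892 0.2224 0.2297] [ 1.8927 -9.3564  6.3477]
w5full
182 93 86 79 73 71 70 69 68 69 71 70 72 76 82 87 94 100 104 106 100 101 97 95 98 105 112 114 113 107 99 93 90 88 86 85
183 102 96 89 80 71 70 68 70 73 73 80 83 94 101 107 110 116 117 117 114 109 101 99 109 111 110 107 103 97 91 88 88 86 84 85
184 109 104 98 88 74 71 71 73 80 87 96 105 112 114 119 119 121 120 115 108 101 93 98 113 118 117 111 104 97 89 87 86 87 87 84
185 113 109 104 92 76 72 75 83 95 105 113 117 121 118 119 121 121 118 108 100 100 102 108 115 121 121 119 113 107 98 92 86 86 86 87
186 115 112 104 86 75 74 82 99 111 119 119 118 114 107 108 116 115 110 103 112 125 145 155 139 129 126 122 119 117 109 101 91 88 90 94
187 118 108 92 77 75 84 98 112 121 121 115 105 99 93 97 108 111 113 124 147 171 189 199 180 157 142 127 115 116 119 112 102 103 105 108
188 113 96 79 76 83 98 112 118 119 114 103 91 91 94 104 118 133 144 166 189 211 216 221 213 192 175 151 120 114 119 119 114 115 116 114
189 98 80 75 85 101 114 120 116 107 102 94 94 105 117 136 150 171 182 199 217 226 228 234 229 211 198 184 157 130 127 124 119 118 112 10
[... 7218 characters left out ...]
2 114 101 93 91 92 94 98 105 115
149 154 138 124 110 100 94 91 91 101 116 123 125 124 126 127 126 126 125 125 126 127 125 127 126 126 116 104 95 94 91 92 99 101 100 111
150 183 156 140 128 114 101 93 90 95 105 114 118 119 120 120 121 121 121 123 120 123 124 125 124 121 109 98 93 92 93 98 103 104 99 106
151 217 185 155 144 133 119 105 96 93 96 102 104 106 106 108 108 108 111 111 110 111 112 115 116 112 102 95 95 99 102 105 107 108 103 106
152 232 217 184 162 150 137 126 116 104 102 97 93 95 96 96 96 97 97 98 98 98 98 101 100 99 97 94 101 108 114 116 113 112 108 110
153 237 231 217 195 173 158 156 154 132 126 113 97 92 91 92 92 94 92 93 93 93 92 93 96 98 103 107 116 126 135 135 130 127 116 112
```

```bash
cat >> h.py <<'E'
def rows(th0,step,n,yaw=113.9,r=54,off=(0,0)):
    y=np.radians(yaw); M=np.array([[np.cos(y),np.sin(y)],[np.sin(y),-np.cos(y)]])
    P=lambda t: r*np.array([np.cos(np.radians(t)),np.sin(np.radians(t))])
    return [[0]+[round(float(v),1)+0. for v in M@(P(th0+step*(i+1))-P(th0))+np.array(off)]+[0,0] for i in range(n)]
E
python3 - <<'E'
from h import *
for k in range(8): print(-68.5-48*k,rows(-68.5-48*k,-6,8,off=(-4,0) if k==0 else (0,0)))
E
```

```text
-68.5 [[0, -3.5, -5.6, 0, 0], [0, -2.4, -11.2, 0, 0], [0, -0.7, -16.6, 0, 0], [0, 1.6, -21.7, 0, 0], [0, 4.4, -26.7, 0, 0], [0, 7.6, -31.3, 0, 0], [0, 11.4, -35.5, 0, 0], [0, 15.5, -39.3, 0, 0]]
-116.5 [[0, 4.5, -3.4, 0, 0], [0, 9.4, -6.2, 0, 0], [0, 14.5, -8.6, 0, 0], [0, 19.9, -10.4, 0, 0], [0, 25.4, -11.6, 0, 0], [0, 31.0, -12.3, 0, 0], [0, 36.7, -12.3, 0, 0], [0, 42.3, -11.8, 0, 0]]
-164.5 [[0, 5.5, 1.1, 0, 0], [0, 10.9, 2.8, 0, 0], [0, 16.1, 5.1, 0, 0], [0, 21.0, 7.8, 0, 0], [0, 25.7, 11.1, 0, 0], [0, 29.9, 14.8, 0, 0], [0, 33.7, 19.0, 0, 0], [0, 37.1, 23.5, 0, 0]]
-212.5 [[0, 2.9, 4.9, 0, 0], [0, 5.2, 10.0, 0, 0], [0, 7.0, 15.4, 0, 0], [0, 8.3, 20.9, 0, 0], [0, 8.9, 26.5, 0, 0], [0, 9.0, 32.1, 0, 0], [0, 8.4, 37.8, 0, 0], [0, 7.3, 43.3, 0, 0]]
-260.5 [[0, -1.7, 5.4, 0, 0], [0, -3.9, 10.6, 0, 0], [0, -6.7, 15.5, 0, 0], [0, -10.0, 20.1, 0, 0], [0, -13.7, 24.4, 0, 0], [0, -17.9, 28.2, 0, 0], [0, -22.4, 31.5, 0, 0], [0, -27.3, 34.4, 0, 0]]
-308.5 [[0, -5.1, 2.4, 0, 0], [0, -10.5, 4.2, 0, 0], [0, -16.0, 5.4, 0, 0], [0, -21.6, 6.0, 0, 0], [0, -27.3, 6.1, 0, 0], [0, -32.9, 5.6, 0, 0], [0, -38.4, 4.4, 0, 0], [0, -43.8, 2.8, 0, 0]]
-356.5 [[0, -5.2, -2.2, 0, 0], [0, -10.1, -5.0, 0, 0], [0, -14.7, -8.3, 0, 0], [0, -19.0, -12.0, 0, 0], [0, -22.8, -16.2, 0, 0], [0, -26.2, -20.7, 0, 0], [0, -29.0, -25.6, 0, 0], [0, -31.4, -30.7, 0, 0]]
-404.5 [[0, -1.8, -5.4, 0, 0], [0, -3.0, -10.9, 0, 0], [0, -3.7, -16.5, 0, 0], [0, -3.7, -22.1, 0, 0], [0, -3.2, -27.8, 0, 0], [0, -2.1, -33.3, 0, 0], [0, -0.4, -38.7, 0, 0], [0, 1.8, -43.9, 0, 0]]
```

Call:
drive_tool:
  motion:
    - [[0, -3.5, -5.6, 0, 0], [0, -2.4, -11.2, 0, 0], [0, -0.7, -16.6, 0, 0], [0, 1.6, -21.7, 0, 0], [0, 4.4, -26.7, 0, 0], [0, 7.6, -31.3, 0, 0], [0, 11.4, -35.5, 0, 0], [0, 15.5, -39.3, 0, 0]]

```text
t: 10.92
tcp_pos: [0.5455, 0.2235, 0.2296]
tcp_rot: [179.8, 0.1, 113.9]
wrist_force: [1.4, -1.8, 6.5]
width: 0.236
gripper_force: 78.6
```

Call:
drive_tool:
  motion:
    - [[0, 4.5, -3.4, 0, 0], [0, 9.4, -6.2, 0, 0], [0, 14.5, -8.6, 0, 0], [0, 19.9, -10.4, 0, 0], [0, 25.4, -11.6, 0, 0], [0, 31.0, -12.3, 0, 0], [0, 36.7, -12.3, 0, 0], [0, 42.3, -11.8, 0, 0]]

```text
t: 11.58
tcp_pos: [0.5171, 0.2579, 0.2296]
tcp_rot: [179.9, 0.0, 113.9]
wrist_force: [0.5, -1.9, 6.5]
width: 0.235
gripper_force: 78.7
```

Call:
drive_tool:
  motion:
    - [[0, 5.5, 1.1, 0, 0], [0, 10.9, 2.8, 0, 0], [0, 16.1, 5.1, 0, 0], [0, 21.0, 7.8, 0, 0], [0, 25.7, 11.1, 0, 0], [0, 29.9, 14.8, 0, 0], [0, 33.7, 19.0, 0, 0], [0, 37.1, 23.5, 0, 0]]

```text
t: 12.25
tcp_pos: [0.5237, 0.3015, 0.2296]
tcp_rot: [179.9, 0.0, 114.0]
wrist_force: [0.2, -3.5, 7.4]
width: 0.234
gripper_force: 78.7
```

Call:
drive_tool:
  motion:
    - [[0, 2.9, 4.9, 0, 0], [0, 5.2, 10.0, 0, 0], [0, 7.0, 15.4, 0, 0], [0, 8.3, 20.9, 0, 0], [0, 8.9, 26.5, 0, 0], [0, 9.0, 32.1, 0, 0], [0, 8.4, 37.8, 0, 0], [0, 7.3, 43.3, 0, 0]]

```text
t: 12.92
tcp_pos: [0.5603, 0.3255, 0.2297]
tcp_rot: [179.9, 0.0, 114.0]
wrist_force: [-1.6, -3.8, 8.3]
width: 0.227
gripper_force: 78.7
```

Call:
drive_tool:
  motion:
    - [[0, -1.7, 5.4, 0, 0], [0, -3.9, 10.6, 0, 0], [0, -6.7, 15.5, 0, 0], [0, -10.0, 20.1, 0, 0], [0, -13.7, 24.4, 0, 0], [0, -17.9, 28.2, 0, 0], [0, -22.4, 31.5, 0, 0], [0, -27.3, 34.4, 0, 0]]

```text
t: 13.58
tcp_pos: [0.602, 0.315, 0.2296]
tcp_rot: [180.0, -0.0, 114.0]
wrist_force: [-3.6, -1.9, 6.6]
width: 0.238
gripper_force: 78.7
```

Call:
drive_tool:
  motion:
    - [[0, -5.1, 2.4, 0, 0], [0, -10.5, 4.2, 0, 0], [0, -16.0, 5.4, 0, 0], [0, -21.6, 6.0, 0, 0], [0, -27.3, 6.1, 0, 0], [0, -32.9, 5.6, 0, 0], [0, -38.4, 4.4, 0, 0], [0, -43.8, 2.8, 0, 0]]

```text
t: 14.25
tcp_pos: [0.6229, 0.2768, 0.2297]
tcp_rot: [179.8, -0.1, 114.0]
wrist_force: [0.7, 2.5, 4.2]
width: 0.236
gripper_force: 78.6
```

Call:
drive_tool:
  motion:
    - [[0, -5.2, -2.2, 0, 0], [0, -10.1, -5.0, 0, 0], [0, -14.7, -8.3, 0, 0], [0, -19.0, -12.0, 0, 0], [0, -22.8, -16.2, 0, 0], [0, -26.2, -20.7, 0, 0], [0, -29.0, -25.6, 0, 0], [0, -31.4, -30.7, 0, 0]]

```text
t: 14.92
tcp_pos: [0.6102, 0.2374, 0.2299]
tcp_rot: [179.4, -0.2, 114.0]
wrist_force: [31.7, 23.6, -14.6]
width: 0.235
gripper_force: 78.7
```

```bash
python3 - <<'E'
from h import *
P=np.array([[.5892,.222],[.5455,.2235],[.5171,.2579],[.5237,.3015],[.5603,.3255],[.602,.315],[.6229,.2768],get_obs()["tcp_pos"][:2]])
A=np.c_[2*P,np.ones(len(P))]; c=np.linalg.lstsq(A,(P**2).sum(1),rcond=None)[0]
print(c[:2],np.sqrt(c[2]+c[0]**2+c[1]**2)); d=P-c[:2]; print(np.degrees(np.unwrap(np.arctan2(d[:,1],d[:,0]))))
for k in range(8,16): print(-68.5-48*k,rows(-68.5-48*k,-6,8))
E
```

```text
[0.56907489 0.2721861 ] 0.05400511006384854
[ -68.14873585 -115.83729676 -164.63092217 -212.86399811 -260.65353385
 -307.56130885 -355.10056548 -400.22814409]
-452.5 [[0, 2.8, -4.9, 0, 0], [0, 6.0, -9.5, 0, 0], [0, 9.8, -13.8, 0, 0], [0, 13.9, -17.6, 0, 0], [0, 18.5, -21.0, 0, 0], [0, 23.4, -23.8, 0, 0], [0, 28.5, -26.2, 0, 0], [0, 33.8, -28.0, 0, 0]]
-500.5 [[0, 5.5, -1.2, 0, 0], [0, 11.1, -1.9, 0, 0], [0, 16.8, -1.9, 0, 0], [0, 22.4, -1.4, 0, 0], [0, 28.0, -0.3, 0, 0], [0, 33.3, 1.4, 0, 0], [0, 38.5, 3.6, 0, 0], [0, 43.5, 6.4, 0, 0]]
-548.5 [[0, 4.6, 3.3, 0, 0], [0, 8.8, 7.0, 0, 0], [0, 12.7, 11.2, 0, 0], [0, 16.0, 15.7, 0, 0], [0, 18.9, 20.6, 0, 0], [0, 21.3, 25.7, 0, 0], [0, 23.1, 31.1, 0, 0], [0, 24.3, 36.6, 0, 0]]
-596.5 [[0, 0.6, 5.6, 0, 0], [0, 0.7, 11.3, 0, 0], [0, 0.2, 16.9, 0, 0], [0, -0.9, 22.4, 0, 0], [0, -2.6, 27.8, 0, 0], [0, -4.9, 33.0, 0, 0], [0, -7.7, 37.9, 0, 0], [0, -10.9, 42.5, 0, 0]]
-644.5 [[0, -3.7, 4.2, 0, 0], [0, -7.9, 8.1, 0, 0], [0, -12.4, 11.4, 0, 0], [0, -17.3, 14.3, 0, 0], [0, -22.4, 16.7, 0, 0], [0, -27.8, 18.5, 0, 0], [0, -33.3, 19.7, 0, 0], [0, -38.9, 20.4, 0, 0]]
-692.5 [[0, -5.7, 0.1, 0, 0], [0, -11.3, -0.5, 0, 0], [0, -16.8, -1.6, 0, 0], [0, -22.2, -3.3, 0, 0], [0, -27.4, -5.5, 0, 0], [0, -32.3, -8.3, 0, 0], [0, -36.9, -11.6, 0, 0], [0, -41.2, -15.3, 0, 0]]
-740.5 [[0, -3.8, -4.2, 0, 0], [0, -7.2, -8.7, 0, 0], [0, -10.1, -13.6, 0, 0], [0, -12.4, -18.7, 0, 0], [0, -14.2, -24.1, 0, 0], [0, -15.5, -29.6, 0, 0], [0, -16.1, -35.2, 0, 0], [0, -16.2, -40.8, 0, 0]]
-788.5 [[0, 0.5, -5.6, 0, 0], [0, 1.6, -11.2, 0, 0], [0, 3.3, -16.6, 0, 0], [0, 5.6, -21.7, 0, 0], [0, 8.4, -26.7, 0, 0], [0, 11.6, -31.3, 0, 0], [0, 15.4, -35.5, 0, 0], [0, 19.5, -39.3, 0, 0]]
```

Call:
drive_tool:
  motion:
    - [[0, 0.6, 1.3, 0, 0], [0, 1.1, 2.6, 0, 0], [0, 1.1, 2.6, 0, 0], [0, 1.1, 2.6, 0, 0]]

```text
t: 15.25
tcp_pos: [0.611, 0.2381, 0.2297]
tcp_rot: [179.6, -0.1, 114.0]
wrist_force: [9.0, 5.1, 2.2]
width: 0.231
gripper_force: 81.4
```

```bash
python3 - <<'E'
from h import *
o=get_obs();d=o["tcp_pos"][:2]-np.array([.56907,.27219]);a=np.degrees(np.arctan2(d[1],d[0]))-360
t=np.radians(a);print(o["t"],o["tcp_pos"],a,np.linalg.norm(d),o["wrist_force"],o["wrist_force"]@[-np.sin(t),np.cos(t),0],o["tcp_rot"],o["width"])
E
```

```text
15.25 [0.61104545 0.23814234 0.22972999] -399.046639672996 0.05404796210024778 [9.04510646 5.14251533 2.15065503] 9.691839373501033 [ 1.79637886e+02 -8.40196473e-02  1.13992251e+02] 0.23109350368958465
```

```bash
python3 - <<'E'
from h import *
for k in range(3): print(rows(-401.5+120*k,10,12))
E
```

```text
[[0, 4.6, 8.2, 0, 0], [0, 10.6, 15.4, 0, 0], [0, 17.8, 21.5, 0, 0], [0, 25.9, 26.3, 0, 0], [0, 34.8, 29.6, 0, 0], [0, 44.0, 31.3, 0, 0], [0, 53.4, 31.3, 0, 0], [0, 62.7, 29.8, 0, 0], [0, 71.6, 26.6, 0, 0], [0, 79.8, 22.0, 0, 0], [0, 87.0, 16.0, 0, 0], [0, 93.1, 8.8, 0, 0]]
[[0, 4.8, -8.1, 0, 0], [0, 8.0, -16.9, 0, 0], [0, 9.7, -26.2, 0, 0], [0, 9.8, -35.6, 0, 0], [0, 8.2, -44.9, 0, 0], [0, 5.1, -53.8, 0, 0], [0, 0.4, -61.9, 0, 0], [0, -5.6, -69.2, 0, 0], [0, -12.7, -75.3, 0, 0], [0, -20.9, -80.1, 0, 0], [0, -29.7, -83.3, 0, 0], [0, -38.9, -85.0, 0, 0]]
[[0, -9.4, -0.1, 0, 0], [0, -18.7, 1.5, 0, 0], [0, -27.6, 4.7, 0, 0], [0, -35.7, 9.3, 0, 0], [0, -43.0, 15.3, 0, 0], [0, -49.1, 22.5, 0, 0], [0, -53.9, 30.6, 0, 0], [0, -57.1, 39.4, 0, 0], [0, -58.8, 48.7, 0, 0], [0, -58.9, 58.1, 0, 0], [0, -57.3, 67.4, 0, 0], [0, -54.2, 76.2, 0, 0]]
```

First 120° as a check.

Call:
drive_tool:
  motion:
    - [[0, 4.6, 8.2, 0, 0], [0, 10.6, 15.4, 0, 0], [0, 17.8, 21.5, 0, 0], [0, 25.9, 26.3, 0, 0], [0, 34.8, 29.6, 0, 0], [0, 44.0, 31.3, 0, 0], [0, 53.4, 31.3, 0, 0], [0, 62.7, 29.8, 0, 0], [0, 71.6, 26.6, 0, 0], [0, 79.8, 22.0, 0, 0], [0, 87.0, 16.0, 0, 0], [0, 93.1, 8.8, 0, 0]]

```text
t: 16.25
tcp_pos: [0.5801, 0.3251, 0.2296]
tcp_rot: [179.9, 0.0, 113.9]
wrist_force: [1.4, -2.9, 7.8]
width: 0.238
gripper_force: 82.6
```

Call:
drive_tool:
  motion:
    - [[0, 4.8, -8.1, 0, 0], [0, 8.0, -16.9, 0, 0], [0, 9.7, -26.2, 0, 0], [0, 9.8, -35.6, 0, 0], [0, 8.2, -44.9, 0, 0], [0, 5.1, -53.8, 0, 0], [0, 0.4, -61.9, 0, 0], [0, -5.6, -69.2, 0, 0], [0, -12.7, -75.3, 0, 0], [0, -20.9, -80.1, 0, 0], [0, -29.7, -83.3, 0, 0], [0, -38.9, -85.0, 0, 0]]

```text
t: 17.25
tcp_pos: [0.5176, 0.2559, 0.2296]
tcp_rot: [179.8, -0.1, 114.0]
wrist_force: [1.0, 3.1, 5.4]
width: 0.232
gripper_force: 82.3
```

Call:
drive_tool:
  motion:
    - [[0, -9.4, -0.1, 0, 0], [0, -18.7, 1.5, 0, 0], [0, -27.6, 4.7, 0, 0], [0, -35.7, 9.3, 0, 0], [0, -43.0, 15.3, 0, 0], [0, -49.1, 22.5, 0, 0], [0, -53.9, 30.6, 0, 0], [0, -57.1, 39.4, 0, 0], [0, -58.8, 48.7, 0, 0], [0, -58.9, 58.1, 0, 0], [0, -57.3, 67.4, 0, 0], [0, -54.2, 76.2, 0, 0]]

```text
t: 18.25
tcp_pos: [0.6099, 0.2365, 0.2296]
tcp_rot: [179.9, -0.0, 113.9]
wrist_force: [-2.9, -1.3, 9.2]
width: 0.234
gripper_force: 82.5
```

One turn done; the second turn.

Call:
drive_tool:
  motion:
    - [[0, 4.6, 8.2, 0, 0], [0, 10.6, 15.4, 0, 0], [0, 17.8, 21.5, 0, 0], [0, 25.9, 26.3, 0, 0], [0, 34.8, 29.6, 0, 0], [0, 44.0, 31.3, 0, 0], [0, 53.4, 31.3, 0, 0], [0, 62.7, 29.8, 0, 0], [0, 71.6, 26.6, 0, 0], [0, 79.8, 22.0, 0, 0], [0, 87.0, 16.0, 0, 0], [0, 93.1, 8.8, 0, 0]]

```text
t: 19.25
tcp_pos: [0.5801, 0.325, 0.2296]
tcp_rot: [179.9, 0.0, 113.9]
wrist_force: [1.9, -3.9, 7.0]
width: 0.229
gripper_force: 82.7
```

Call:
drive_tool:
  motion:
    - [[0, 4.8, -8.1, 0, 0], [0, 8.0, -16.9, 0, 0], [0, 9.7, -26.2, 0, 0], [0, 9.8, -35.6, 0, 0], [0, 8.2, -44.9, 0, 0], [0, 5.1, -53.8, 0, 0], [0, 0.4, -61.9, 0, 0], [0, -5.6, -69.2, 0, 0], [0, -12.7, -75.3, 0, 0], [0, -20.9, -80.1, 0, 0], [0, -29.7, -83.3, 0, 0], [0, -38.9, -85.0, 0, 0]]

```text
t: 20.25
tcp_pos: [0.5176, 0.2558, 0.2297]
tcp_rot: [179.8, -0.1, 114.0]
wrist_force: [1.3, 3.2, 5.7]
width: 0.23
gripper_force: 82.4
```

Call:
drive_tool:
  motion:
    - [[0, -9.4, -0.1, 0, 0], [0, -18.7, 1.5, 0, 0], [0, -27.6, 4.7, 0, 0], [0, -35.7, 9.3, 0, 0], [0, -43.0, 15.3, 0, 0], [0, -49.1, 22.5, 0, 0], [0, -53.9, 30.6, 0, 0], [0, -57.1, 39.4, 0, 0], [0, -58.8, 48.7, 0, 0], [0, -58.9, 58.1, 0, 0], [0, -57.3, 67.4, 0, 0], [0, -54.2, 76.2, 0, 0]]

```text
t: 21.25
tcp_pos: [0.6099, 0.2365, 0.2296]
tcp_rot: [179.9, -0.0, 113.9]
wrist_force: [-4.1, -0.9, 9.4]
width: 0.235
gripper_force: 82.5
```

Call:
drive_tool:
  motion:
    - [[0, 0.4, 0.8, 0, 0], [0, 0.7, 1.6, 0, 0], [0, 0.7, 1.6, 0, 0], [0, 0.7, 1.6, 0, 0], [0, 0.7, 1.6, 0, 0]]

```text
t: 21.67
tcp_pos: [0.6111, 0.2381, 0.2297]
tcp_rot: [179.9, -0.0, 114.0]
wrist_force: [1.8, -0.7, 6.3]
width: 0.232
gripper_force: 82.8
```

```bash
python3 - <<'E'
from h import *
o=get_obs();d=o["tcp_pos"][:2]-np.array([.56907,.27219]);a=np.degrees(np.arctan2(d[1],d[0]))-360
t=np.radians(a);print(o["t"],o["tcp_pos"],a,np.linalg.norm(d),o["wrist_force"],o["wrist_force"]@[-np.sin(t),np.cos(t),0],o["tcp_rot"],o["width"])
E
```

```text
21.6667 [0.611089   0.23808759 0.22966158] -399.0626137307268 0.05411626625470167 [ 1.83204743 -0.6760029   6.25872027] 0.6296123271363185 [ 1.79850945e+02 -1.39874372e-02  1.13959750e+02] 0.23174324591153148
```

Call:
drive_tool:
  motion:
    - [[0, 0.1, 0.4, 0, 0], [0, 0.1, 0.4, 0, 0], [0, 0.1, 0.4, 0, 0], [0, 0.1, 0.4, 0, 0], [0, 0.1, 0.4, 0, 0], [0, 0.1, 0.4, 0, 0]]

```text
t: 22.17
tcp_pos: [0.6112, 0.2381, 0.2297]
tcp_rot: [179.9, -0.0, 114.0]
wrist_force: [-0.5, -1.3, 7.5]
width: 0.236
gripper_force: 82.8
```

```bash
python3 - <<'E'
from h import *
o=get_obs();d=o["tcp_pos"][:2]-np.array([.56907,.27219]);a=np.degrees(np.arctan2(d[1],d[0]))-360
print(o["t"],a,o["wrist_force"],o["gripper_force"])
if abs(a+398.7)<.6: print(finish_job())
E
```

```text
22.1667 -398.95499991635506 [-0.51250608 -1.28876191  7.48514943] 82.79985308647156
the job is handed in; nothing more can be done
None
```

The job is handed in at 22.2 s: the long pin is through the fork and lug with its head on the fork, and the valve was shut against its stop, then backed off two turns (to within about 0.5° by the arm's own readings), with the gripper still holding the crank handle.

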